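# Find and mark the balance point of a sampling boom

### The arm

A 6-joint arm with a two-finger parallel gripper is mounted at the origin on the work surface. World frame = base frame: x ahead of the robot, y to its left, z up, the work surface at z = 0. Lengths are in m, angles in rad, forces in N, time in s.
With the tool pointing down it reaches from about 0.225 to 0.875 m from the base axis. Payload 3.4 kg.
Tool frame: the origin (TCP) lies between the finger pads; the fingertips stand 17 mm ahead of it and the grasp point (between the pads) lies 2 mm behind it; y points along the fingers, z is the direction in which the jaws open and shut, and the axes are right-handed (so a half turn about y gives the same grasp; the last joint's range is limited). The gripper opens to 85 mm and grips with 20 to 120 N. Pads are 22 mm wide; open, the fingers measure 114 mm over their backs; the gripper's body (76 mm by 85 mm) begins 54 mm behind the grasp point. The pads swing forward as they close: fully open they stand 13 mm farther back than shut.
Start: joints at [1.147, 0.276, 1.505, -0, 1.361, -0.121], TCP at [0.171, 0.549, 0.248] pointing down, gripper open.
Joint ranges: [-2.89, 2.89], [-0.75, 2.08], [0.22, 2.7], [-1.18, 4.32], [0.11, 2.71], [-2.7, 2.7]. Speed limits (rad/s): [2.57, 2.57, 3.14, 3.14, 3.14, 3.14].

### API

Orientations are given as a unit quaternion [w, x, y, z].
In Python, from rig import manip, get_image, camera_model, sign_off, spot_in, silhouettes, spot_point gives the robot as it stands.
- The arm moves only by the tool jog_arm, never from a script. Its argument "targets" is a list of rows, each a list of 3 entries, a list of its own where there are three numbers: the finger opening in m, from 0 to 0.0854, then the shift along the world's x, y, z in m, then the turn about the world's z in rad. In form: [[claw, [x, y, z], spin], ...]. A call has 1 to 10 rows; each row shifts and turns the commanded pose from where the row before left it; what a row does not reach is not made up. A row lasts 1/8 s, in which the tool goes at most 62.5 mm and 10.7 degrees, less where a joint would pass 70% of its speed; a pose out of reach is approached as far as the arm can. A call with a gripper value outside its range is refused whole. The fingers move at their own pace and stop on an object; "force" is the grip in N (left out, the last holds). Time passes only in rows, so rows that do not move let the fingers close. It gives the time, the measured TCP pose, the force and the opening at its end, in the units of the state.
- manip.get_state(): the state, without advancing time (a new reading comes with each control period).
- get_image(name): name is "side" or "top"; returns (picture, depth): 400x640x3 uint8, red, green, blue; 400x640 float32, m along the optical axis (not along the pixel's ray), 0 where there is no reading.
- camera_model(name): a dict with "mtx" (3x3 intrinsics, pixels), "world_from_camera" (4x4, takes a point from camera to world coordinates). Camera axes: x right, y up, looking along -z (the intrinsics and any distortion apply to the point x, -y, -z); pixel columns grow to the right and rows downward; lengths in m; the calibration is good to about 2 mm. A picture is of the moment at which its call begins. camera_model takes no time and is no camera call.
- sign_off(): hands the job in, once; it reports no verdict.
Trained networks look in the newest picture that a camera, given by its name, has taken for a name from the list of things; names that differ only in an ending like _2 or _b are one class to them, and where a whole thing is asked for, a point or a joint stands for the part that bears it (a point fixed in the world has none). Each returns a list of dicts, best first, with "score" (0 to 1); they miss things now and then, are a little off and sometimes report something else, mostly with a low value. They report only what shows in the picture. A call takes as long as a camera call. They do not tell look-alikes from the thing itself.
- spot_in(name, camera): "position" ([column, row] in pixels, amid what is visible of it).
- silhouettes(name, camera): "mask" (400x640 bool, what is visible of it) and "position" ([column, row] in pixels, amid what is visible of it).
- spot_point(name, camera): "position" ([column, row] in pixels: a listed point, or the origin of a listed thing).
The state is a dict: "clock": time; "qpos": joint angles; "qd": joint speeds; "effort": joint torques, N m; "position": TCP position; "ee_rot": TCP orientation; "contact_force": force on the tool from outside, world axes, zero at the start; "moment": the same for the moment, N m; "width": finger opening in m.
Only numpy, scipy, OpenCV 4.12 (cv2) and the standard library are available. Lean on these libraries where they do the work, as an engineer would, in place of code of your own. Each camera call takes 0.05 s, during which the arm holds its last target.

### The job

Find the sampling boom's balance point and mark it: lay the boom across the fulcrum block's steel edge with its tail end still down on the bench and let go, then slide it along until it tips and stays level on the edge by itself. Mark that point by seating the orange saddle over the tube directly above the edge, and leave the boom balanced there. Never press the boom hard onto the edge, and leave the stopper, the brass fitting and the beaker where they stand.

Things in the scene. Friction and masses are not known exactly. Their poses are not given: they have to be found in the camera images.
- boom: gas-sampling boom, loose, 0.4 to 0.6 kg: square aluminium tube 20 x 20 mm, grey and blue head at one end, red tail plate at the other. Origin on the tube's centre line, x along it to the head, z up. Bare tube from x = -166 to +160 mm. Lying on the bench its centre line is level, 22 mm up. A battery pack is fixed at an unknown place inside: the balance point lies somewhere in x = 0 to +85 mm.
- head_face (a point): on the boom: middle of the head's inner face, at the boom's x = +160 mm; axes as the boom's. The head is a 44 x 44 mm square, 50 mm long, with a brass cap 30 mm across and 20 mm long beyond it. While fingers push on this face or grip the tube, friction can hold the boom from tipping: ease off to let it tip.
- tail_face (a point): on the boom: middle of the tail plate's inner face, at the boom's x = -166 mm; axes as the boom's. The plate is a 44 x 44 mm square, 8 mm thick, with an 18 mm brass nipple 10 mm across beyond it. Like the head, it reaches 12 mm below and beside the tube.
- fulcrum: grey fulcrum block fixed to the bench: base 130 x 80 x 12 mm, web, and on top a straight steel edge strip (bedded in rubber, gives 0.02 rad) 110 mm long with a flat 12 mm wide, 40 mm above the bench. Origin under its middle; x along the edge, y across it (to lie along the boom), z up. With its tail on the bench the boom slopes 0.09 to 0.18 rad; it stays level by itself only with its balance point over the flat, rocking a second or two first.
- edge (a point): middle of the fulcrum block's steel edge, on its flat, 40 mm above the bench; axes as the block's.
- saddle: orange marker saddle, loose, 25 g, an inverted U standing on its legs: 20 mm long (x, to lie along the tube), 26 mm wide inside (y), legs 14 mm with the last 6 mm flared to 35 mm (40 mm overall), top plate 4 mm, above it a grip tab 20 (x) x 12 (y) mm reaching 32 mm above the origin; black line at its middle. Origin in the middle of the seat (inner top face): 14 mm up as it stands.
- stopper: small green tapered rubber stopper, 34 mm across, 30 mm high, standing; origin under its middle. Not part of the job: leave it.
- fitting: small brass hose fitting, 32 mm across, 46 mm high, standing; origin under its middle. Not part of the job: leave it.
- beaker: glass beaker, 70 mm across, 90 mm high; origin under its middle. Not part of the job: leave it.
Mind the look-alikes: they are no part of the job. There is more than one size of the saddle; the job needs the smaller. Of the things that look like the fulcrum, the larger one is meant.

How it is judged:
By the outcome, as a careful person would: the job done as asked, in the order asked, and still so for the second after the job is handed in, with the robot touching nothing.
It also fails if it takes over 72 s, if anything falls off the work surface, if the arm or the gripper's body presses on something with over 40 N, if the wrist force passes 120 N, or if a joint passes its speed limit or range.

## Working session

There is one attempt and no reset: what is moved stays moved. The work goes in short steps, Python scripts to look and compute and a tool call to move; the robot and the scene stay as the last step left them, time stands still between calls to the robot, and variables do not carry over. Pictures are saved under pics/ and viewed, and the job is handed in when it is done.

Besides the shell and the picture viewer there is one more tool, called after "Call:" as a command line: name --argument value ..., lists and objects as JSON in quotes. jog_arm: Moves the arm, as the interface text tells. Its arguments: {"type":"object","properties":{"targets":{"type":"array","items":{"type":"array"}},"force":{"type":"number"}},"required":["targets"]}

```bash
ls; mkdir -p pics; cat > h.py <<'E'
import numpy as np, cv2
from rig import manip, get_image, camera_model, sign_off, spot_in, silhouettes, spot_point
def save(n,img): cv2.imwrite(f'pics/{n}.png',img[:,:,::-1])
def world(cam,c,r,d):
    m=camera_model(cam);K=np.array(m['mtx']);T=np.array(m['world_from_camera'])
    x=(c-K[0,2])/K[0,0]*d;y=(r-K[1,2])/K[1,1]*d
    return (T@np.array([x,-y,-d,1]))[:3]
def onz(cam,c,r,z):
    m=camera_model(cam);T=np.array(m['world_from_camera'])
    p=world(cam,c,r,1.);o=T[:3,3];v=p-o
    return o+v*(z-o[2])/v[2]
def proj(cam,P):
    m=camera_model(cam);K=np.array(m['mtx']);T=np.array(m['world_from_camera'])
    q=np.linalg.inv(T)@np.append(P,1);return np.array([K[0,0]*q[0]/-q[2]+K[0,2],K[1,1]*-q[1]/-q[2]+K[1,2]])
E
python3 - <<'E'
from h import *
np.set_printoptions(precision=4,suppress=True)
for c in('side','top'):
    m=camera_model(c);print(m)
    i,d=get_image(c);save(c+'0',i);np.save(c+'0.npy',d)
    for n in('boom','saddle','fulcrum','stopper','fitting','beaker'):
        print(c,n,[(round(float(s['score']),2),np.round(s['position'],1).tolist()) for s in spot_in(n,c)])
print(manip.get_state())
E
```

```text
pics
{'mtx': array([[429.1873,   0.    , 317.9014],
       [  0.    , 429.1873, 198.3494],
       [  0.    ,   0.    ,   1.    ]]), 'world_from_camera': array([[-0.992 ,  0.088 , -0.0908,  0.4561],
       [-0.1253, -0.588 ,  0.7991,  0.8327],
       [ 0.017 ,  0.804 ,  0.5943,  0.7231],
       [ 0.    ,  0.    ,  0.    ,  1.    ]])}
side boom [(0.88, [357.1, 269.2])]
side saddle [(0.53, [373.9, 158.7]), (0.47, [394.2, 165.7])]
side fulcrum [(0.97, [297.2, 231.5]), (0.95, [262.3, 188.1])]
side stopper [(0.71, [298.5, 231.1]), (0.68, [358.4, 266.5]), (0.6, [271.6, 347.6])]
side fitting [(0.72, [346.8, 355.3])]
side beaker [(0.7, [334.6, 135.9])]
{'mtx': array([[501.4788,   0.    , 312.1167],
       [  0.    , 501.4788, 201.3391],
       [  0.    ,   0.    ,   1.    ]]), 'world_from_camera': array([[-0.0164,  0.9911, -0.1321,  0.3631],
       [-0.9998, -0.0149,  0.0128, -0.0079],
       [ 0.0107,  0.1323,  0.9912,  1.2743],
       [ 0.    ,  0.    ,  0.    ,  1.    ]])}
top boom [(0.76, [273.7, 238.3]), (0.7, [485.1, 192.0])]
top saddle [(0.61, [441.6, 241.4]), (0.5, [423.7, 267.2]), (0.33, [274.1, 237.5])]
top fulcrum [(0.83, [364.8, 127.8]), (0.72, [296.6, 175.1])]
top stopper [(0.6, [274.0, 237.1]), (0.57, [157.1, 179.9])]
top fitting [(0.6, [164.6, 238.6]), (0.39, [301.1, 174.8]), (0.32, [267.2, 238.6])]
top beaker [(0.81, [486.9, 191.4])]
{'clock': 0.7, 'qpos': array([ 1.147 ,  0.2758,  1.5049, -0.    ,  1.3607, -0.121 ]), 'qd': array([ 0.0002,  0.0002, -0.0001, -0.0004,  0.0003,  0.0006]), 'effort': array([ -0.0003, -41.6505, -24.6057,  -0.0001,  -0.0002,   0.    ]), 'position': array([0.1715, 0.5489, 0.2484]), 'ee_rot': array([ 0.6991, -0.6989,  0.1066, -0.1067]), 'contact_force': array([ 0.4799,  0.1208, -0.5332]), 'moment': array([ 0.0346,  0.0072, -0.0015]), 'width': 0.08537824971307378}
```

View pics/side0.png

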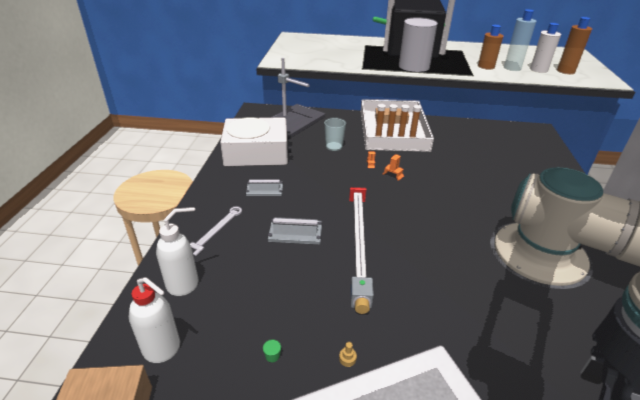

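View pics/top0.png

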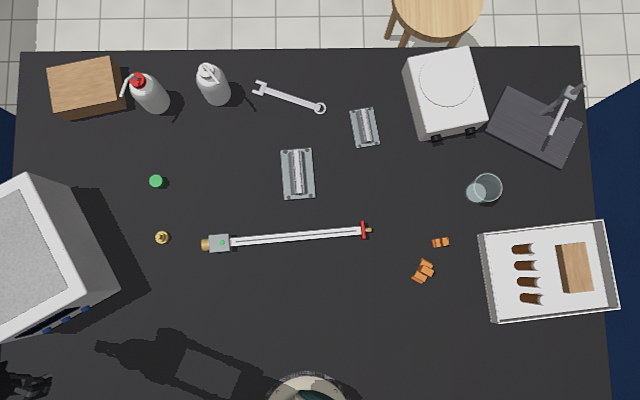

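The side picture shows the boom running from the red tail (358,193) to the head (362,292), the larger fulcrum at (296,231), and the small saddle at (371,159). In the top view the same things are at tail (364,230), head (219,243), fulcrum (297,174) and small saddle (441,242). Next I'll measure them.

```bash
python3 - <<'E'
from h import *
np.set_printoptions(precision=4,suppress=True)
Z={'head_face':.022,'tail_face':.022,'boom':.022,'edge':.04,'saddle':.014,'stopper':0,'fitting':0,'beaker':0,'fulcrum':0}
for c in('side','top'):
    i,d=get_image(c)
    for n in Z:
        for s in spot_point(n,c):
            u,v=s['position'];print(c,n,round(float(s['score']),2),np.round([u,v],1),onz(c,u,v,Z[n]))
i,d=get_image('top')
cv2.imwrite('pics/topcrop1.png',cv2.resize(i[100:300,130:470,::-1],None,fx=2.3,fy=2.3,interpolation=cv2.INTER_CUBIC))
cv2.imwrite('pics/saddles.png',cv2.resize(i[220:300,390:470,::-1],None,fx=7,fy=7,interpolation=cv2.INTER_CUBIC))
i,d=get_image('side')
cv2.imwrite('pics/saddles_side.png',cv2.resize(i[140:200,340:420,::-1],None,fx=9,fy=9,interpolation=cv2.INTER_CUBIC))
E
```

```text
side head_face 0.7 [360.6 278.8] [0.4331 0.1713 0.022 ]
side tail_face 0.69 [354.  197.8] [ 0.4649 -0.1272  0.022 ]
side boom 0.93 [358.2 234.3] [0.4458 0.0238 0.022 ]
side edge 0.67 [295.8 221.3] [0.6029 0.018  0.04  ]
side edge 0.66 [263.3 179.6] [ 0.7248 -0.1515  0.04  ]
side edge 0.55 [371.3 159.7] [ 0.4236 -0.3074  0.04  ]
side saddle 0.69 [393.7 169.7] [ 0.3525 -0.3021  0.014 ]
side saddle 0.63 [371.8 160. ] [ 0.4208 -0.3492  0.014 ]
side stopper 0.52 [272.2 354.1] [0.59   0.3666 0.    ]
side fitting 0.72 [347.8 360.3] [0.4468 0.3602 0.    ]
side fitting 0.65 [357.2 233.2] [ 0.4482 -0.0054  0.    ]
side beaker 0.57 [335.6 149.4] [ 0.5424 -0.4225  0.    ]
side fulcrum 0.75 [295.4 229.4] [0.6071 0.0028 0.    ]
side fulcrum 0.62 [263.9 190. ] [ 0.7266 -0.1567  0.    ]
side fulcrum 0.4 [358.2 234.5] [ 0.4454 -0.0008  0.    ]
top head_face 0.86 [226.1 241. ] [0.4337 0.1916 0.022 ]
top head_face 0.32 [297.1 172. ] [0.6057 0.0128 0.022 ]
top tail_face 0.86 [359.  226.7] [ 0.4642 -0.1404  0.022 ]
top boom 0.67 [294.2 236.2] [0.4429 0.0221 0.022 ]
top edge 0.77 [298.1 169.3] [0.6091 0.0099 0.04  ]
top edge 0.61 [363.9 125.3] [ 0.7203 -0.1584  0.04  ]
top saddle 0.71 [439.5 244.1] [ 0.4178 -0.3426  0.014 ]
top saddle 0.57 [421.7 268.1] [ 0.3588 -0.295   0.014 ]
top stopper 0.45 [159.7 182.2] [0.5884 0.3663 0.    ]
top beaker 0.6 [476.7 193.8] [ 0.5462 -0.4489  0.    ]
top fulcrum 0.77 [298.5 174.2] [0.6041 0.0096 0.    ]
top fulcrum 0.71 [362.  126.6] [ 0.7284 -0.1582  0.    ]
```

View pics/topcrop1.png

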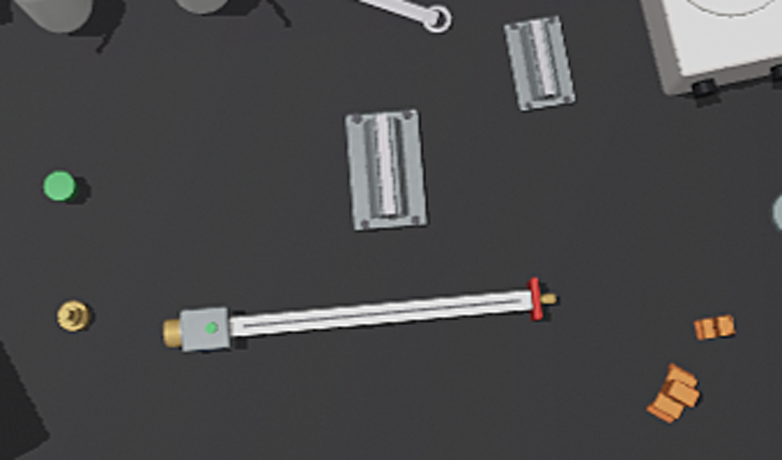

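View pics/saddles.png

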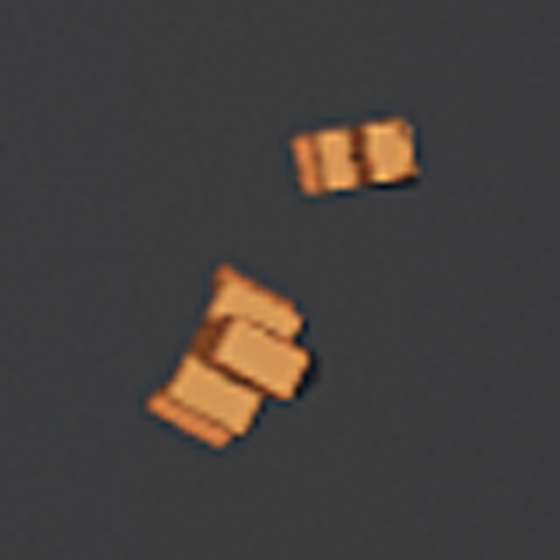

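View pics/saddles_side.png

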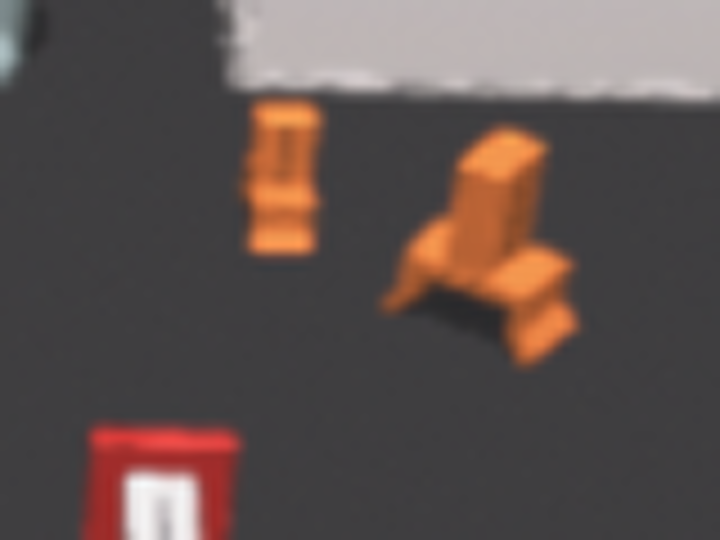

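```bash
cat >> h.py <<'E'
def cloud(cam,d,c0,c1,r0,r1):
    m=camera_model(cam);K=np.array(m['mtx']);T=np.array(m['world_from_camera'])
    C,R=np.meshgrid(np.arange(c0,c1),np.arange(r0,r1));D=d[r0:r1,c0:c1]
    P=np.stack([(C-K[0,2])/K[0,0]*D,-(R-K[1,2])/K[1,1]*D,-D,np.ones_like(D)],-1)@T.T
    return P[...,:3],D>0
E
python3 - <<'E'
from h import *
np.set_printoptions(precision=4,suppress=True)
d=np.load('top0.npy')
P,ok=cloud('top',d,190,385,215,260)
z=P[...,2];bench=P[...,2][ok&(abs(z)<.008)];print('bench',np.median(bench),bench.std())
for cam,(a,b,c,e) in (('top',(190,385,215,260)),('side',(340,385,180,320))):
    d=np.load(cam+'0.npy');P,ok=cloud(cam,d,a,b,c,e);Q=P[ok]
    t=Q[(Q[:,2]>.026)&(Q[:,2]<.039)&(Q[:,1]>-.12)&(Q[:,1]<.15)]
    print(cam,'tube',len(t),t[:,2].mean(),t[:,2].std()); f=np.polyfit(t[:,1],t[:,0],1);print('x=',f, 'dir angle',np.arctan(f[0]))
    u=np.array([f[0],1]);u/=np.linalg.norm(u); h=Q[Q[:,2]>.039]; s=h[:,:2]@u
    print('high s hist',[(round(x*1000),int(n)) for n,x in zip(*np.histogram(s,bins=np.arange(-.2,.32,.004))) if n])
    print('tail/head z', h[s<0][:,2].mean() if (s<0).any() else None,h[s>0][:,2].mean())
for cam,(a,b,c,e) in (('top',(275,325,140,205)),('side',(260,330,210,250))):
    d=np.load(cam+'0.npy');P,ok=cloud(cam,d,a,b,c,e);Q=P[ok]
    print(cam,'z hist',[(round(x*1000),int(n)) for n,x in zip(*np.histogram(Q[:,2],bins=np.arange(-.01,.05,.003))) if n])
    t=Q[Q[:,2]>.036];f=np.polyfit(t[:,0],t[:,1],1);print('edge y=',f,t.min(0),t.max(0),(t.min(0)+t.max(0))/2)
for cam,(a,b,c,e) in (('top',(428,455,230,252)),('side',(362,380,148,170))):
    d=np.load(cam+'0.npy');P,ok=cloud(cam,d,a,b,c,e);Q=P[ok]
    t=Q[Q[:,2]>.034];print(cam,'saddle tab',len(t),t.mean(0),t.min(0),t.max(0))
    if len(t)>10: print(cv2.minAreaRect((t[:,:2]*1000).astype(np.float32)))
    t=Q[Q[:,2]>.008];print(cam,'saddle all',len(t),t.min(0),t.max(0), cv2.minAreaRect((t[:,:2]*1000).astype(np.float32)))
E
```

```text
bench -2.0033959573284577e-05 0.002566518840917953
top tube 886 0.0320005389397634 0.0023675192312909224
x= [-0.0751  0.444 ] dir angle -0.07500538030988173
high s hist [(-188, 11), (-184, 30), (-180, 20), (-36, 1), (44, 1), (144, 1), (148, 29), (152, 30), (156, 29), (160, 26), (164, 28), (168, 31), (172, 27), (176, 29), (180, 25), (184, 33), (188, 27), (192, 25), (196, 13), (200, 1), (208, 1), (212, 1)]
tail/head z 0.043835518405630394 0.043970799870303154
side tube 592 0.030590354844123115 0.0013022060750818357
x= [-0.078   0.4473] dir angle -0.07781248354128979
high s hist [(-188, 1), (-184, 13), (-180, 18), (-176, 8), (148, 8), (152, 28), (156, 29), (160, 21), (164, 34), (168, 33), (172, 33), (176, 26), (180, 31), (184, 27), (188, 35), (192, 31), (196, 39), (200, 7)]
tail/head z 0.04188169179700477 0.0424487767931418
top z hist [(-10, 3), (-7, 114), (-4, 498), (-1, 715), (2, 301), (5, 92), (8, 258), (11, 364), (14, 181), (17, 73), (20, 40), (23, 34), (26, 53), (29, 89), (32, 120), (35, 115), (38, 125), (41, 55), (44, 8)]
edge y= [ 0.0706 -0.0314] [ 0.5493 -0.0042  0.036 ] [0.6589
[... 359 characters left out ...]
1] [ 0.4139 -0.3539  0.0342] [ 0.4335 -0.3398  0.0515]
((423.2427062988281, -346.876708984375), (19.54404067993164, 12.793094635009766), 6.20331335067749)
top saddle all 113 [ 0.4129 -0.3647  0.0081] [ 0.4348 -0.3282  0.0515] ((423.0924377441406, -347.18408203125), (19.658397674560547, 36.020816802978516), 8.10367202758789)
side saddle tab 31 [ 0.4254 -0.3413  0.041 ] [ 0.4159 -0.3497  0.0342] [ 0.4353 -0.3335  0.048 ]
((425.9200439453125, -342.0581970214844), (21.168184280395508, 14.48753547668457), 17.288543701171875)
side saddle all 89 [ 0.4159 -0.3497  0.0083] [ 0.4365 -0.3268  0.048 ] ((425.44110107421875, -338.0926818847656), (19.718029022216797, 23.084383010864258), 6.290519714355469)
```

```bash
python3 - <<'E'
from h import *
from scipy.spatial.transform import Rotation as R
s=manip.get_state();q=s['ee_rot'];M=R.from_quat(np.r_[q[1:],q[0]]).as_matrix();print(M.round(3),np.arctan2(M[1,2],M[0,2]),s['clock'],s['qpos'])
E
```

```text
[[ 0.954  0.     0.298]
 [-0.298  0.     0.954]
 [-0.    -1.     0.   ]] 1.2679613376559864 1.8 [ 1.14699589e+00  2.75868134e-01  1.50490063e+00  3.71807471e-05
  1.36069095e+00 -1.20973205e-01]
```

Call:
jog_arm --targets '[[0.06, [0.029, -0.0435, -0.01], -0.133], [0.06, [0.029, -0.0435, -0.01], -0.133], [0.06, [0.029, -0.0435, -0.01], -0.133], [0.06, [0.029, -0.0435, -0.01], -0.133], [0.06, [0.029, -0.0435, -0.01], -0.133], [0.06, [0.029, -0.0435, -0.02], -0.133], [0.06, [0.029, -0.0435, -0.02], -0.133], [0.06, [0.029, -0.0435, -0.02], -0.133], [0.06, [0.029, -0.0435, -0.02], -0.133], [0.06, [0, 0, 0], 0]]' --force 25

```text
clock: 3.05
position: [0.4338, 0.1546, 0.1172]
ee_rot: [-0.516, 0.517, -0.483, 0.483]
contact_force: [-1.1, 0.8, -0.6]
width: 0.0605
```

Call:
jog_arm --targets '[[0.045, [0, 0, -0.05], 0], [0.04, [0, 0, -0.035], 0], [0.04, [0, 0, -0.008], 0], [0.01, [0, 0, 0], 0], [0.01, [0, 0, 0], 0], [0.01, [0, 0, 0], 0]]' --force 25

```text
clock: 3.8
position: [0.4331, 0.1577, 0.0262]
ee_rot: [0.518, -0.517, 0.481, -0.482]
contact_force: [1.3, 0.5, -4.7]
width: 0.0195
```

```bash
python3 - <<'E'
from h import *
i,d=get_image('side');cv2.imwrite('pics/s1.png',cv2.resize(i[150:350,260:500,::-1],None,fx=3,fy=3));s=manip.get_state();print({k:np.round(s[k],4) for k in('clock','position','contact_force','moment','width')})
E
```

```text
{'clock': np.float64(3.85), 'position': array([0.433 , 0.1577, 0.0262]), 'contact_force': array([ 0.3875,  1.3402, -1.0259]), 'moment': array([0.1653, 0.0966, 0.1275]), 'width': np.float64(0.0196)}
```

View pics/s1.png

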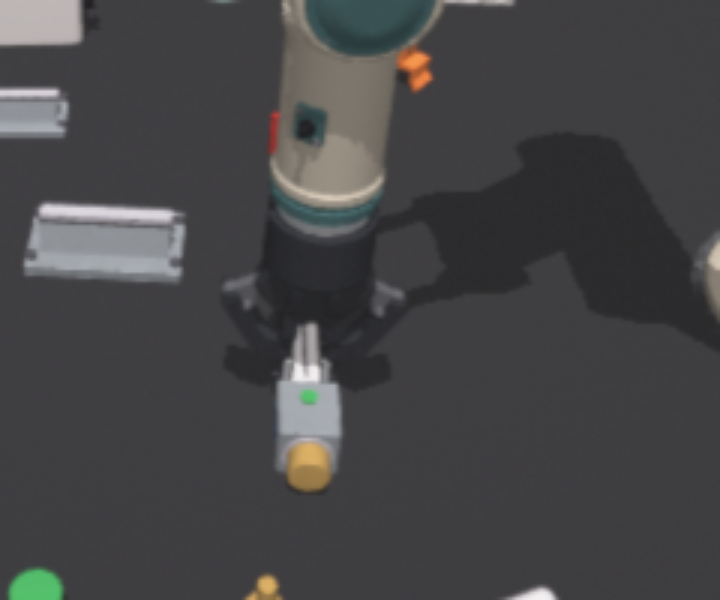

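The gripper holds the tube just behind the head (head at crop pixel (308,410)), and the opening of 19.6 mm matches the tube. Now I'll lift the head end with a light grip so the tail stays down.

Call:
jog_arm --targets '[[0.01, [0, 0, 0.008], 0], [0.01, [0, 0, 0.008], 0], [0.01, [0, 0, 0.008], 0], [0.01, [0, 0, 0.008], 0], [0.01, [0, 0, 0.0], 0]]' --force 20

```text
clock: 4.47
position: [0.433, 0.1575, 0.0581]
ee_rot: [0.518, -0.517, 0.482, -0.482]
contact_force: [-0.4, -0.0, -4.8]
width: 0.0196
```

```bash
cat > st.py <<'E'
from h import *
import sys
n=sys.argv[1]; L=[]
box=[int(a) for a in sys.argv[2:6]] if len(sys.argv)>5 else [230,430,130,330]
i,d=get_image('side');np.save('d_side.npy',d);c0,c1,r0,r1=box
f=min(790/(c1-c0),590/(r1-r0));cv2.imwrite(f'pics/{n}.png',cv2.resize(i[r0:r1,c0:c1,::-1],None,fx=f,fy=f,interpolation=cv2.INTER_CUBIC))
s=manip.get_state();print({k:np.round(s[k],4).tolist() for k in('clock','position','contact_force','moment','width')})
E
python3 st.py s2
```

```text
{'clock': 4.525, 'position': [0.4328, 0.1574, 0.0577], 'contact_force': [0.667, -0.637, -4.1949], 'moment': [0.2158, -0.0924, 0.0592], 'width': 0.0197}
```

View pics/s2.png

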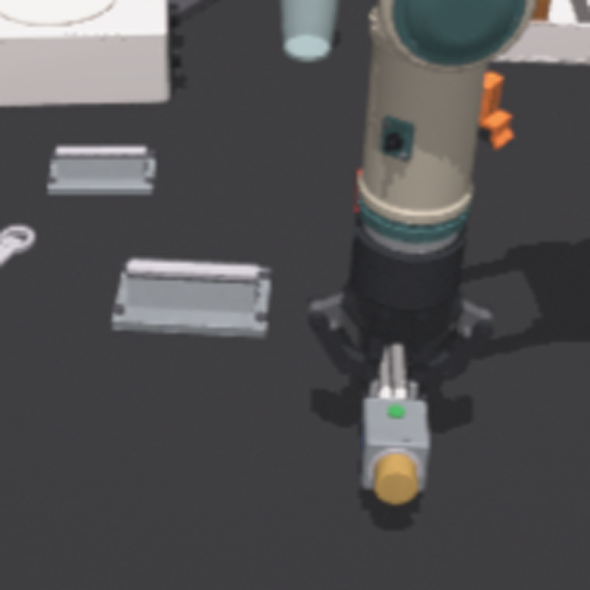

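```bash
python3 - <<'E'
from h import *
i,d=get_image('top');save('t2',i)
P,ok=cloud('top',d,190,390,210,260);Q=P[ok]
t=Q[(Q[:,1]<-.14)&(Q[:,1]>-.19)&(Q[:,2]>.02)];print('tail top z',np.percentile(t[:,2],[50,90]),len(t))
t=Q[(Q[:,1]<.23)&(Q[:,1]>.19)&(Q[:,2]>.05)];print('head',np.polyfit(t[:,1],t[:,2],1),len(t))
t=Q[(Q[:,1]<.05)&(Q[:,1]>-.13)&(Q[:,2]>.02)];print('tube',np.polyfit(t[:,1],t[:,2],1),len(t))
E
```

```text
tail top z [0.04089429 0.04573683] 114
head [1.08210425 0.20715529] 1
tube [0.10123084 0.04717999] 620<stdin>:5: RankWarning: Polyfit may be poorly conditioned
```

Call:
jog_arm --targets '[[0.01, [0, 0, 0], 0], [0.01, [0, 0, 0.0], 0], [0.01, [0, 0, 0.01], 0], [0.01, [0, 0, 0.012], 0], [0.01, [0, 0, 0], 0]]' --force 110

```text
clock: 5.2
position: [0.4335, 0.1576, 0.0807]
ee_rot: [0.518, -0.516, 0.481, -0.483]
contact_force: [-0.1, -0.5, -5.1]
width: 0.0177
```

```bash
python3 - <<'E'
from h import *
F=[];M=[]
for k in range(6):
    i,d=get_image('top');s=manip.get_state();F.append(s['contact_force']);M.append(s['moment'])
print(np.mean(F,0),np.std(F,0),np.mean(M,0),np.std(M,0),s['clock'],s['position'])
P,ok=cloud('top',d,190,390,210,260);Q=P[ok]
t=Q[(Q[:,1]<.05)&(Q[:,1]>-.13)&(Q[:,2]>.02)];print('tube',np.polyfit(t[:,1],t[:,2],1),len(t),np.polyfit(t[:,1],t[:,0],1))
E
```

```text
[ 0.169527    0.11248697 -4.98172562] [0.69947597 0.46500534 0.65019011] [ 0.34169421  0.02016434 -0.01626211] [0.02346837 0.01564512 0.01845194] 5.5 [0.43213599 0.15730008 0.07905354]
tube [0.10568192 0.06763349] 646 [-0.06899377  0.44077197]
```

Call:
jog_arm --targets '[[0.01, [0.02, -0.012, 0], 0], [0.01, [0.035, -0.025, 0], 0], [0.01, [0.04, -0.025, 0], 0], [0.01, [0.04, -0.025, 0], 0], [0.01, [0.03, -0.018, 0], 0], [0.01, [0.006, -0.005, 0], 0], [0.01, [0, 0, 0], 0]]'

```text
clock: 6.38
position: [0.6035, 0.0466, 0.0785]
ee_rot: [-0.517, 0.517, -0.483, 0.482]
contact_force: [0.1, 1.0, -5.1]
width: 0.0177
```

```bash
python3 st.py s3; python3 - <<'E'
from h import *
i,d=get_image('top');save('t3',i)
P,ok=cloud('top',d,240,430,120,210);Q=P[ok]
t=Q[(Q[:,1]<-.06)&(Q[:,1]>-.24)&(Q[:,2]>.025)&(Q[:,0]<.66)];print('tube',np.polyfit(t[:,1],t[:,2],1),len(t),np.polyfit(t[:,1],t[:,0],1))
E
```

```text
{'clock': 6.425, 'position': [0.6025, 0.0472, 0.0786], 'contact_force': [-0.7106, -0.2232, -5.8391], 'moment': [0.3955, 0.0486, 0.0325], 'width': 0.0178}
tube [0.10364203 0.07748334] 668 [-0.07083371  0.60200685]
```

View pics/s3.png

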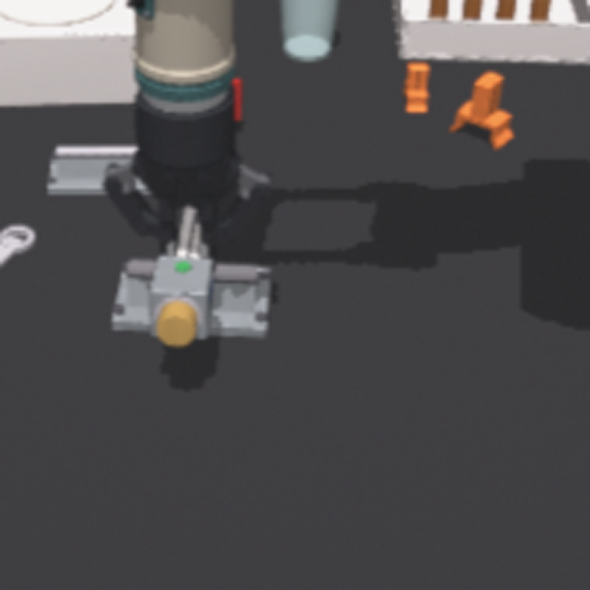

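View pics/t3.png

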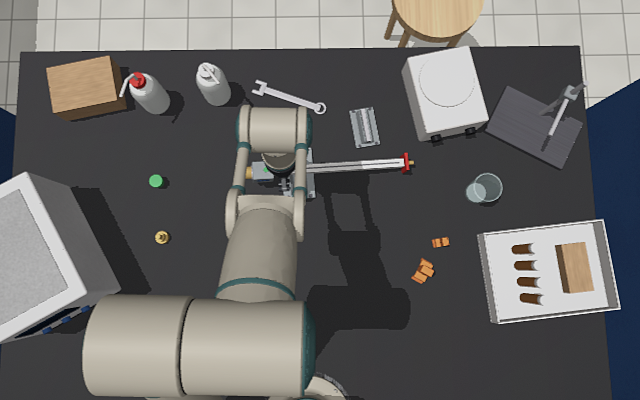

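Call:
jog_arm --targets '[[0.01, [0, 0, -0.007], 0], [0.01, [0, 0, -0.007], 0], [0.01, [0, 0, -0.003], 0], [0.01, [0, 0, 0], 0]]'

```text
clock: 6.98
position: [0.6031, 0.0476, 0.0619]
ee_rot: [-0.517, 0.518, -0.482, 0.482]
contact_force: [0.5, -0.4, -4.7]
width: 0.0177
```

```bash
python3 - <<'E'
from h import *
F=[]
for k in range(3):
    i,d=get_image('top');s=manip.get_state();F.append(s['contact_force'])
P,ok=cloud('top',d,240,430,120,210);Q=P[ok]
t=Q[(Q[:,1]<-.06)&(Q[:,1]>-.24)&(Q[:,2]>.02)&(Q[:,0]<.66)];print('tube',np.polyfit(t[:,1],t[:,2],1),len(t))
print(np.mean(F,0),s['position'],s['moment'])
E
```

```text
tube [0.10530307 0.0617097 ] 643
[-0.09972683 -0.00503682 -4.79968673] [0.60369756 0.04737613 0.06250679] [ 0.3223703   0.00067768 -0.00682274]
```

Call:
jog_arm --targets '[[0.01, [0, 0, -0.002], 0], [0.01, [0, 0, -0.001], 0], [0.01, [0, 0, 0], 0]]' --force 20

```text
clock: 7.5
position: [0.6034, 0.0474, 0.0592]
ee_rot: [-0.517, 0.517, -0.482, 0.482]
contact_force: [0.2, -0.2, -5.0]
width: 0.0179
```

Call:
jog_arm --targets '[[0.024, [0, 0, 0], 0], [0.04, [0, 0, 0], 0], [0.04, [0, 0, 0], 0], [0.04, [0, 0, 0], 0]]'

```text
clock: 8.0
position: [0.6037, 0.0473, 0.0597]
ee_rot: [0.518, -0.517, 0.482, -0.482]
contact_force: [0.1, -0.1, -0.1]
width: 0.0399
```

```bash
python3 st.py s4; python3 - <<'E'
from h import *
i,d=get_image('top')
P,ok=cloud('top',d,240,430,120,210);Q=P[ok]
t=Q[(Q[:,1]<-.06)&(Q[:,1]>-.24)&(Q[:,2]>.02)&(Q[:,0]<.66)];print('tube',np.polyfit(t[:,1],t[:,2],1),len(t),np.polyfit(t[:,1],t[:,0],1))
E
```

```text
{'clock': 8.05, 'position': [0.6036, 0.0474, 0.0596], 'contact_force': [-0.3264, -0.3085, -0.5726], 'moment': [0.0018, 0.0098, 0.0196], 'width': 0.0401}
tube [0.09997095 0.0573972 ] 644 [-0.07192044  0.60292864]
```

View pics/s4.png

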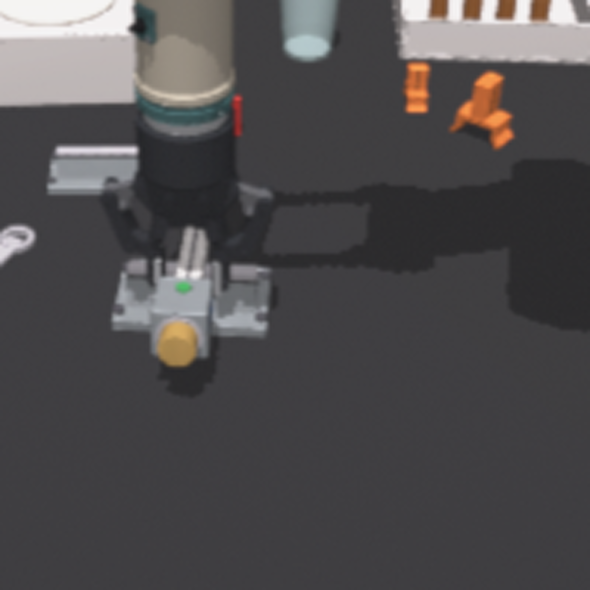

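Call:
jog_arm --targets '[[0.03, [0, 0, -0.005], 0], [0.03, [-0.001, 0.009, 0], 0], [0.03, [0, 0.006, 0], 0], [0.03, [-0.001, 0.006, 0], 0], [0.03, [0, 0.006, 0], 0], [0.03, [-0.001, 0.006, 0], 0], [0.03, [0, 0, 0], 0]]'

```text
clock: 8.98
position: [0.6004, 0.0813, 0.0544]
ee_rot: [0.518, -0.517, 0.482, -0.482]
contact_force: [0.4, -0.9, 1.3]
width: 0.0303
```

```bash
cat > tb.py <<'E'
from h import *
i,d=get_image('top')
s=manip.get_state();print({k:np.round(s[k],4).tolist() for k in('clock','position','contact_force')})
P,ok=cloud('top',d,230,430,120,210);Q=P[ok]
t=Q[(Q[:,1]<-.06)&(Q[:,1]>-.19)&(Q[:,2]>.025)&(Q[:,0]<.64)&(Q[:,0]>.57)];f=np.polyfit(t[:,1],t[:,2],1)
print('slope',f[0],'top at edge',np.polyval(f,.013),len(t),np.polyfit(t[:,1],t[:,0],1))
g=i.astype(int); R=P[...,0]; m=(g[120:210,230:430,0]>110)&(g[120:210,230:430,1]<70)&ok
k=P[m]; print('tail plate',k.mean(0),len(k)); np.save('top_i.npy',i);save('toplast',i)
E
python3 tb.py; python3 st.py s5
```

```text
{'clock': 9.025, 'position': [0.6004, 0.0812, 0.0544], 'contact_force': [-0.5315, -0.4711, -0.4905]}
slope 0.08865527295341823 top at edge 0.0595660753520583 469 [-0.07554495  0.60370908]
tail plate [ 0.62233799 -0.23567878  0.04294583] 67
{'clock': 9.075, 'position': [0.6005, 0.081, 0.0545], 'contact_force': [-0.2253, -0.8606, 0.7189], 'moment': [-0.1148, 0.0648, -0.048], 'width': 0.0299}
```

View pics/s5.png

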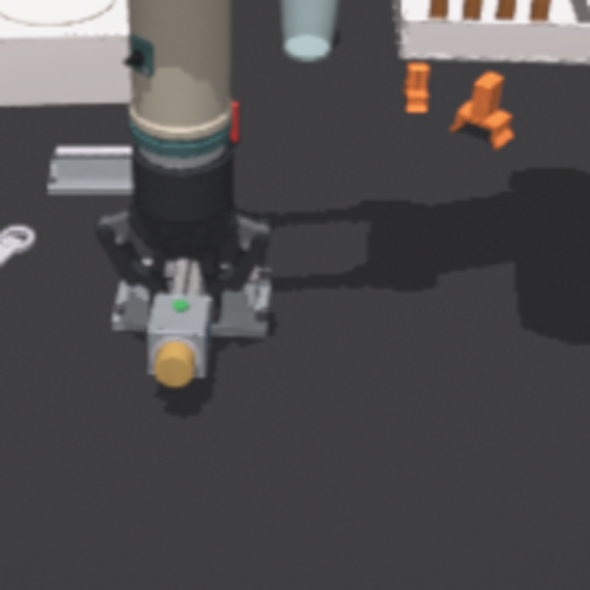

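Call:
jog_arm --targets '[[0.03, [0, -0.006, 0], 0], [0.03, [0, 0, 0], 0], [0.03, [0, 0, 0], 0]]'

```text
clock: 9.45
position: [0.6004, 0.0743, 0.0543]
ee_rot: [0.517, -0.517, 0.482, -0.482]
contact_force: [-1.1, 0.4, -0.1]
width: 0.0301
```

```bash
python3 tb.py
```

```text
{'clock': 9.5, 'position': [0.6004, 0.0743, 0.0543], 'contact_force': [-0.565, 0.9911, -0.1297]}
slope 0.11279677369258813 top at edge 0.059313736661573815 458 [-0.08322555  0.60319016]
tail plate [ 0.62282488 -0.23497714  0.03516888] 70
```

Call:
jog_arm --targets '[[0.03, [0, 0.006, 0], 0], [0.03, [0, 0.004, 0], 0], [0.03, [0, 0, 0], 0], [0.03, [0, -0.007, 0], 0], [0.03, [0, 0, 0], 0], [0.03, [0, 0, 0], 0], [0.03, [0, 0, 0], 0]]'

```text
clock: 10.38
position: [0.6005, 0.0774, 0.0544]
ee_rot: [0.517, -0.517, 0.482, -0.482]
contact_force: [-0.0, 0.7, -0.3]
width: 0.0302
```

```bash
python3 tb.py
```

```text
{'clock': 10.425, 'position': [0.6005, 0.0774, 0.0544], 'contact_force': [0.202, 0.2126, -0.7362]}
slope 0.10602902734630894 top at edge 0.05815165749073834 460 [-0.08394603  0.60405428]
tail plate [ 0.62397624 -0.23026831  0.03570679] 73
```

Call:
jog_arm --targets '[[0.03, [0, 0.006, 0], 0], [0.03, [0, 0.005, 0], 0], [0.03, [0, 0, 0], 0], [0.03, [0, -0.007, 0], 0], [0.03, [0, 0, 0], 0], [0.03, [0, 0, 0], 0], [0.03, [0, 0, 0], 0]]'

```text
clock: 11.3
position: [0.6005, 0.0814, 0.0544]
ee_rot: [0.517, -0.517, 0.482, -0.482]
contact_force: [0.3, 0.2, 0.6]
width: 0.0303
```

```bash
python3 tb.py
```

```text
{'clock': 11.35, 'position': [0.6005, 0.0814, 0.0544], 'contact_force': [1.5117, -1.0437, -0.1321]}
slope 0.11161223810883092 top at edge 0.0587178953996575 456 [-0.079442    0.60357778]
tail plate [ 0.62181136 -0.22562661  0.03541811] 69
```

Call:
jog_arm --targets '[[0.03, [0, 0.006, 0], 0], [0.03, [0, 0.004, 0], 0], [0.03, [0, 0, 0], 0], [0.03, [0, -0.007, 0], 0], [0.03, [0, 0, 0], 0], [0.03, [0, 0, 0], 0], [0.03, [0, 0, 0], 0]]'

```text
clock: 12.22
position: [0.6005, 0.0844, 0.0543]
ee_rot: [0.517, -0.517, 0.482, -0.482]
contact_force: [-0.5, 0.6, 0.7]
width: 0.0299
```

```bash
python3 tb.py
```

```text
{'clock': 12.275, 'position': [0.6005, 0.0844, 0.0543], 'contact_force': [0.5679, 0.0087, -0.0086]}
slope 0.013440348396748077 top at edge 0.05784472710314984 480 [-0.07187176  0.60423837]
tail plate [ 0.62163893 -0.2227446   0.06414832] 48
```

Call:
jog_arm --targets '[[0.03, [0, 0, 0], 0], [0.03, [0, 0, 0], 0], [0.03, [0, 0, 0], 0], [0.03, [0, 0, 0], 0], [0.03, [0, 0, 0], 0], [0.03, [0, 0, 0], 0], [0.03, [0, 0, 0], 0], [0.03, [0, 0, 0], 0]]'

```text
clock: 13.28
position: [0.6005, 0.0844, 0.0543]
ee_rot: [0.517, -0.517, 0.482, -0.482]
contact_force: [0.5, -0.6, 0.5]
width: 0.0298
```

```bash
python3 tb.py;python3 st.py s6
```

```text
{'clock': 13.325, 'position': [0.6005, 0.0844, 0.0543], 'contact_force': [-0.1549, -0.2551, -0.5211]}
slope 0.02141497680343286 top at edge 0.058379303017141976 477 [-0.07324866  0.60410867]
tail plate [ 0.62225968 -0.22308745  0.06136056] 48
{'clock': 13.375, 'position': [0.6005, 0.0844, 0.0543], 'contact_force': [0.0386, 0.7631, 0.115], 'moment': [-0.0014, 0.0029, -0.0057], 'width': 0.03}
```

View pics/s6.png

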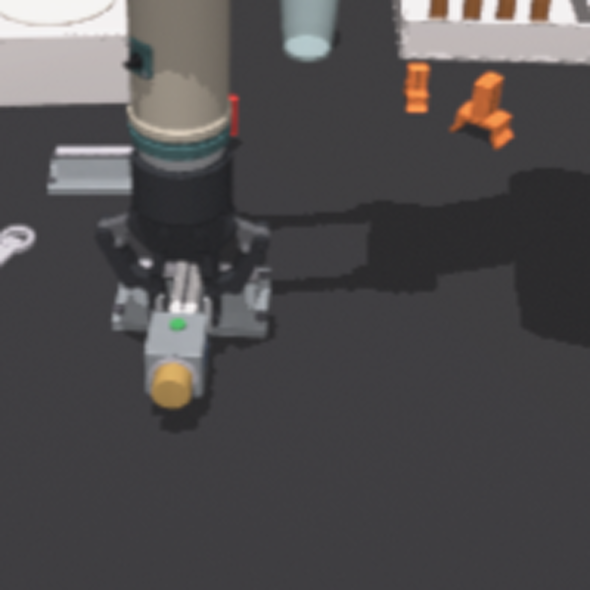

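It has tipped and stays up, but it leans 0.02 rad toward the tail, so the balance point is near one side of the flat. I'll nudge it a few millimetres to centre it.

Call:
jog_arm --targets '[[0.03, [0, 0.005, 0], 0], [0.03, [0, 0.003, 0], 0], [0.03, [0, 0.003, 0], 0], [0.03, [0, 0, 0], 0], [0.03, [0, -0.004, 0], 0], [0.03, [0, -0.006, 0], 0], [0.03, [0, 0, 0], 0], [0.03, [0, 0, 0], 0], [0.03, [0, 0, 0], 0], [0.03, [0, 0, 0], 0]]'

```text
clock: 14.62
position: [0.6005, 0.0855, 0.0543]
ee_rot: [0.517, -0.517, 0.482, -0.482]
contact_force: [-0.3, -0.7, 0.4]
width: 0.0302
```

```bash
python3 tb.py; python3 tb.py
```

```text
{'clock': 14.675, 'position': [0.6005, 0.0855, 0.0543], 'contact_force': [-0.4159, -0.0806, 0.3846]}
slope 0.02352150423626428 top at edge 0.05867537293078461 478 [-0.0743153   0.60398361]
tail plate [ 0.62234019 -0.22315675  0.06097077] 48
{'clock': 14.725, 'position': [0.6005, 0.0855, 0.0543], 'contact_force': [0.4134, 0.5122, -0.0258]}
slope 0.02492095799835982 top at edge 0.05873272203296795 478 [-0.07414075  0.60403071]
tail plate [ 0.62213628 -0.22311123  0.06163804] 46
```

Call:
jog_arm --targets '[[0.03, [0, 0.006, 0], 0], [0.03, [0, 0.004, 0], 0], [0.03, [0, 0.002, 0], 0], [0.03, [0, 0.001, 0], 0], [0.03, [0, 0, 0], 0], [0.03, [0, -0.001, 0], 0], [0.03, [0, -0.004, 0], 0], [0.03, [0, -0.005, 0], 0], [0.03, [0, 0, 0], 0], [0.03, [0, 0, 0], 0]]'

```text
clock: 15.98
position: [0.6005, 0.0883, 0.0544]
ee_rot: [0.517, -0.517, 0.482, -0.482]
contact_force: [-0.3, -0.3, -0.4]
width: 0.0301
```

```bash
python3 tb.py; python3 tb.py
```

```text
{'clock': 16.025, 'position': [0.6005, 0.0884, 0.0543], 'contact_force': [-0.0698, -0.0288, 0.2017]}
slope 0.015379191089299108 top at edge 0.05819502176317654 477 [-0.07204832  0.6040948 ]
tail plate [ 0.62162595 -0.22225281  0.06223646] 50
{'clock': 16.075, 'position': [0.6005, 0.0885, 0.0544], 'contact_force': [0.0412, -0.267, -0.3285]}
slope 0.014636786449451074 top at edge 0.05821394219269741 479 [-0.07164943  0.6041165 ]
tail plate [ 0.62171642 -0.22211934  0.06273246] 49
```

Call:
jog_arm --targets '[[0.03, [0, 0.006, 0], 0], [0.03, [0, 0.003, 0], 0], [0.03, [0, 0.002, 0], 0], [0.03, [0, 0.0015, 0], 0], [0.03, [0, 0, 0], 0], [0.03, [0, -0.001, 0], 0], [0.03, [0, -0.004, 0], 0], [0.03, [0, -0.005, 0], 0], [0.03, [0, 0, 0], 0], [0.03, [0, 0, 0], 0]]'

```text
clock: 17.32
position: [0.6005, 0.0908, 0.0544]
ee_rot: [0.517, -0.517, 0.482, -0.482]
contact_force: [-0.1, 0.5, 0.2]
width: 0.0298
```

```bash
python3 tb.py; python3 tb.py
```

```text
{'clock': 17.375, 'position': [0.6005, 0.0909, 0.0544], 'contact_force': [0.6639, 0.235, -1.2061]}
slope -0.009540758271703371 top at edge 0.05872452611000492 488 [-0.06975269  0.60421328]
tail plate [ 0.62112149 -0.21859174  0.0697672 ] 46
{'clock': 17.425, 'position': [0.6005, 0.0909, 0.0544], 'contact_force': [-0.3734, -0.5785, -0.8856]}
slope -0.011226158924103002 top at edge 0.058310312487112395 485 [-0.06902967  0.60427262]
tail plate [ 0.62017827 -0.21834719  0.071714  ] 45
```

Call:
jog_arm --targets '[[0.03, [-0.0025, 0, 0], 0], [0.034, [0, 0, 0.02], 0], [0.04, [0, 0, 0.05], 0], [0.04, [0, 0, 0.05], 0], [0.04, [0, 0, 0.02], 0], [0.04, [0, 0, 0], 0]]'

```text
clock: 18.18
position: [0.5989, 0.091, 0.1963]
ee_rot: [0.519, -0.516, 0.481, -0.483]
contact_force: [-0.4, 0.6, 0.1]
width: 0.0399
```

```bash
python3 tb.py; python3 st.py s7
```

```text
{'clock': 18.225, 'position': [0.5978, 0.091, 0.1945], 'contact_force': [-0.3241, 0.8233, -0.2564]}
slope -0.010455230378574548 top at edge 0.05848471975515808 482 [-0.07010507  0.60414697]
tail plate [ 0.621031   -0.21851677  0.07019286] 46
{'clock': 18.275, 'position': [0.5971, 0.0909, 0.1934], 'contact_force': [-0.0601, -0.0781, -0.3261], 'moment': [-0.0062, -0.0305, -0.0067], 'width': 0.0403}
```

View pics/s7.png

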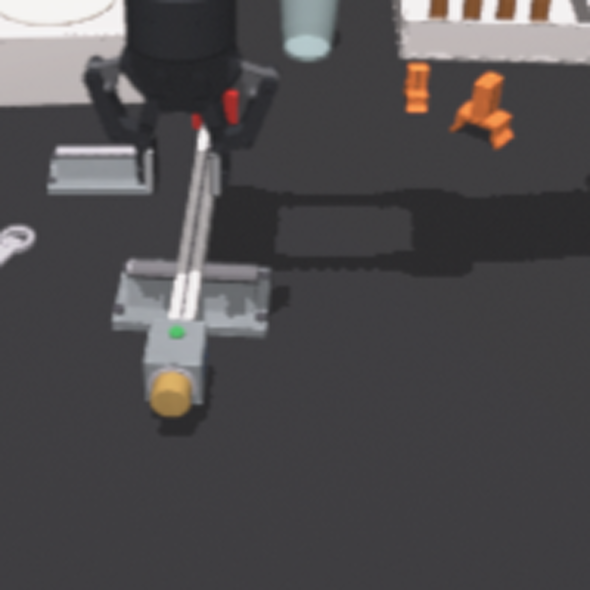

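The boom balances by itself across the edge (head at crop pixel (175,345), tail plate free of the bench), with slope -0.01. Now the small saddle.

Call:
jog_arm --targets '[[0.04, [-0.012, -0.03, 0], -0.168], [0.04, [-0.02, -0.05, 0], -0.168], [0.04, [-0.02, -0.05, 0], -0.168], [0.04, [-0.02, -0.05, 0], -0.168], [0.04, [-0.02, -0.05, 0], -0.168], [0.04, [-0.02, -0.05, 0], -0.168], [0.04, [-0.02, -0.05, 0], -0.168], [0.04, [-0.02, -0.05, -0.02], -0.168], [0.04, [-0.02, -0.05, -0.02], -0.168], [0.04, [0, -0.005, -0.02], 0]]'

```text
clock: 19.52
position: [0.4238, -0.3468, 0.1318]
ee_rot: [0.043, -0.045, 0.706, -0.705]
contact_force: [0.6, 0.5, 0.2]
width: 0.0401
```

```bash
python3 - <<'E'
from h import *
from scipy.spatial.transform import Rotation as R
i,d=get_image('top');save('t8',i)
P,ok=cloud('top',d,240,430,120,210);Q=P[ok]
t=Q[(Q[:,1]<.09)&(Q[:,1]>-.19)&(Q[:,2]>.045)&(Q[:,0]<.64)&(Q[:,0]>.57)];f=np.polyfit(t[:,1],t[:,2],1);print('boom slope',f,np.polyfit(t[:,1],t[:,0],1))
i,d=get_image('side');cv2.imwrite('pics/s8.png',cv2.resize(i[100:260,280:460,::-1],None,fx=4,fy=3.6))
s=manip.get_state();q=s['ee_rot'];M=R.from_quat(np.r_[q[1:],q[0]]).as_matrix();print(s['position'],np.arctan2(M[1,2],M[0,2]),s['clock'],s['qpos'])
E
```

```text
boom slope [-0.00879764  0.05925486] [-0.07026092  0.60429602]
[ 0.42340382 -0.34329722  0.13031355] -1.4433690896271922 19.625 [-8.08918353e-01  3.28470759e-01  1.74274037e+00 -7.08244886e-05
  1.07892322e+00  6.34466959e-01]
```

View pics/s8.png

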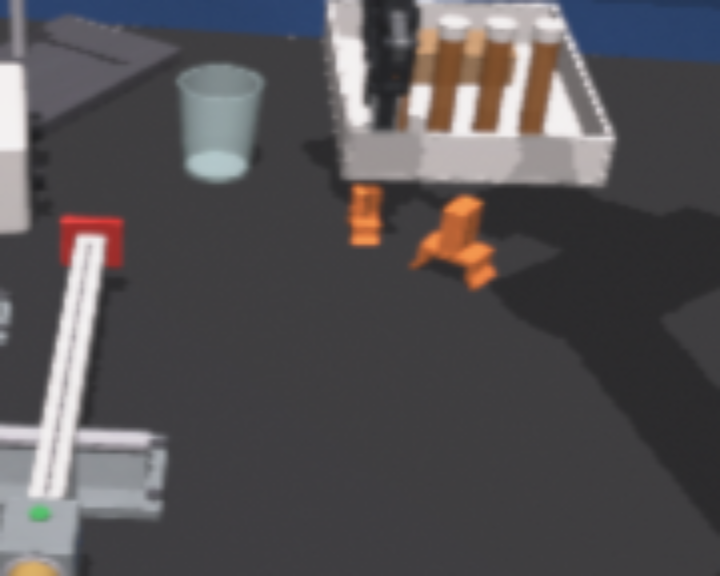

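View pics/t8.png

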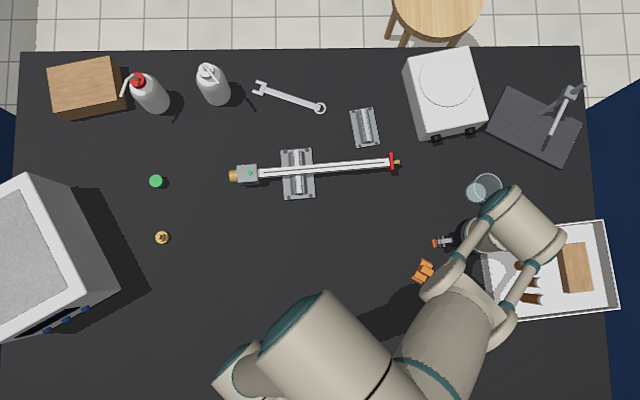

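Call:
jog_arm --targets '[[0.04, [0, 0, -0.04], 0], [0.04, [0, 0, -0.03], 0], [0.04, [0, 0, 0], 0]]'

```text
clock: 20.0
position: [0.4247, -0.3416, 0.0622]
ee_rot: [0.045, -0.048, 0.707, -0.704]
contact_force: [0.1, 0.6, 0.2]
width: 0.0399
```

```bash
python3 st.py s9 340 420 120 180
```

```text
{'clock': 20.05, 'position': [0.4257, -0.3429, 0.0637], 'contact_force': [1.1718, -0.8964, -1.031], 'moment': [-0.0494, 0.0435, -0.0278], 'width': 0.0401}
```

View pics/s9.png

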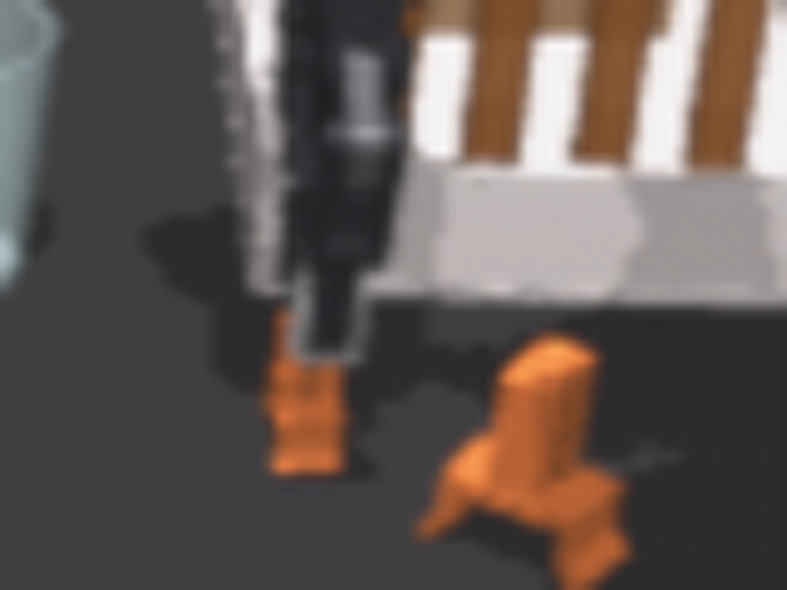

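```bash
python3 - <<'E'
from h import *
f=lambda P:((proj('side',P)-[340,120])*9.833).round(0)
print('tip pred',f([.4257,-.318,.047]),f([.4257,-.322,.047]))
for x in(.4243,.43):
  print(x,'front foot',f([x,-.3245,0]),'tab top',f([x,-.3445,.046]))
E
```

```text
tip pred [304. 353.] [304. 347.]
0.4243 front foot [296. 470.] tab top [310. 314.]
0.43 front foot [278. 468.] tab top [292. 312.]
```

Call:
jog_arm --targets '[[0.04, [0.0035, 0, -0.012], 0], [0.04, [0, 0, -0.01], 0], [0.04, [0, 0, -0.001], 0], [0.025, [0, 0, 0], 0], [0.005, [0, 0, 0], 0], [0.005, [0, 0, 0], 0]]' --force 30

```text
clock: 20.8
position: [0.4296, -0.3443, 0.0417]
ee_rot: [-0.046, 0.046, -0.705, 0.706]
contact_force: [-0.0, -0.7, 0.1]
width: 0.0114
```

```bash
python3 st.py s10 340 420 120 180
```

```text
{'clock': 20.85, 'position': [0.4296, -0.3443, 0.0417], 'contact_force': [0.3917, -0.5419, 1.2715], 'moment': [-0.0262, 0.0264, -0.0019], 'width': 0.0115}
```

View pics/s10.png

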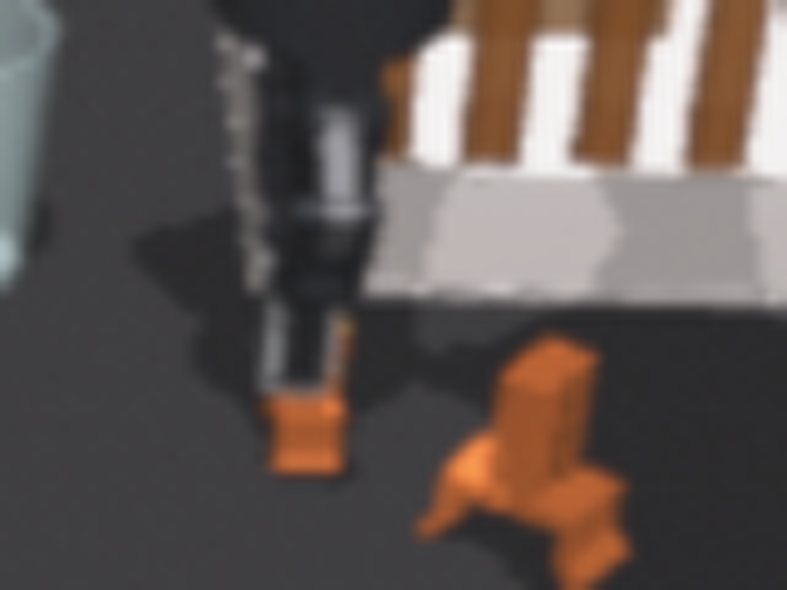

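Call:
jog_arm --targets '[[0.005, [0, 0, 0.03], 0], [0.005, [0, 0, 0.05], 0], [0.005, [0.015, 0.03, 0.04], 0.168], [0.005, [0.02, 0.045, 0.01], 0.168], [0.005, [0.02, 0.045, 0], 0.168], [0.005, [0.025, 0.045, 0], 0.168], [0.005, [0.025, 0.045, 0], 0.168], [0.005, [0.025, 0.045, 0], 0.168], [0.005, [0.02, 0.045, 0], 0.168], [0.005, [0.015, 0.035, 0], 0.168]]'

```text
clock: 22.1
position: [0.5951, -0.0072, 0.1713]
ee_rot: [-0.477, 0.477, -0.522, 0.522]
contact_force: [0.8, -0.3, -0.4]
width: 0.0114
```

Call:
jog_arm --targets '[[0.005, [0.006, 0.02, -0.01], 0.168], [0.005, [0.002, 0.007, -0.015], 0], [0.005, [0, 0, 0], 0], [0.005, [0, 0, 0], 0]]'

```text
clock: 22.6
position: [0.6022, 0.0169, 0.1462]
ee_rot: [-0.517, 0.517, -0.483, 0.483]
contact_force: [-0.2, 0.2, 0.4]
width: 0.0111
```

```bash
python3 st.py s11 250 340 170 237; python3 - <<'E'
from h import *
from scipy.spatial.transform import Rotation as R
i,d=get_image('top');save('t11',i)
P,ok=cloud('top',d,240,430,120,210);Q=P[ok]
t=Q[(Q[:,1]<-.06)&(Q[:,1]>-.19)&(Q[:,2]>.045)&(Q[:,0]<.64)&(Q[:,0]>.57)];f=np.polyfit(t[:,1],t[:,2],1);print('boom slope',f,np.polyfit(t[:,1],t[:,0],1))
s=manip.get_state();q=s['ee_rot'];M=R.from_quat(np.r_[q[1:],q[0]]).as_matrix();print(s['position'],np.arctan2(M[1,2],M[0,2]),s['clock'])
E
```

```text
{'clock': 22.65, 'position': [0.6025, 0.0168, 0.1466], 'contact_force': [0.5671, 0.1837, -0.0505], 'moment': [0.0621, -0.0572, -0.0155], 'width': 0.011}
boom slope [-0.00716575  0.05925049] [-0.07149121  0.60423031]
[0.60258554 0.01683745 0.14676939] 0.06900659382753999 22.7
```

View pics/s11.png

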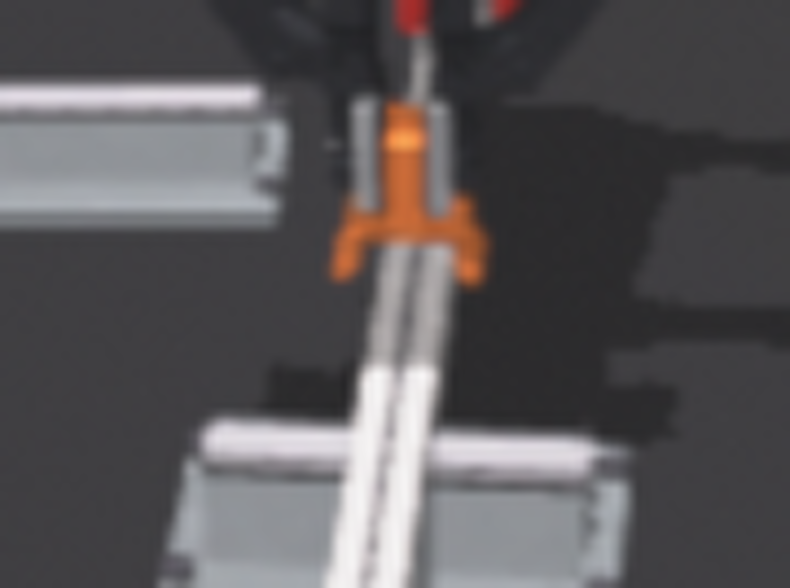

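```bash
python3 - <<'E'
from h import *
np.set_printoptions(precision=4,suppress=True)
for k in range(1):
    i,d=get_image('side');g=i.astype(int)
    P,ok=cloud('side',d,250,340,170,237);G=g[170:237,250:340]
    m=(G[...,0]>130)&(G[...,2]<70)&(G[...,1]>50)&(G[...,1]<190)&ok&(P[...,2]>.09)&(P[...,1]>-.05)
    k=P[m];print(len(k),k.min(0),k.max(0),np.median(k,0))
    for lo,hi in((.095,.115),(.115,.126),(.126,.145),(.145,.16)):
        t=k[(k[:,2]>lo)&(k[:,2]<hi)];
        if len(t):print(lo,len(t),'x',t[:,0].min(),t[:,0].max(),'y med',np.median(t[:,1]),t[:,1].min(),t[:,1].max())
    # edge & tube in side cam
    Q=P[ok];t=Q[(Q[:,2]>.034)&(Q[:,2]<.043)&(abs(Q[:,1]-.015)<.025)&(Q[:,0]>.545)&(Q[:,0]<.665)];f=np.polyfit(t[:,0],t[:,1],1);print('edge at .603',np.polyval(f,.603),f,len(t),t[:,1].std())
    t=Q[(Q[:,2]>.053)&(Q[:,2]<.066)&(abs(Q[:,0]-.604)<.03)];f=np.polyfit(t[:,1],t[:,0],1);print('tube x at .013',np.polyval(f,.013),f,len(t))
s=manip.get_state();print(s['position'])
E
```

```text
102 [0.584  0.0024 0.1046] [0.6239 0.0262 0.1509] [0.6027 0.0202 0.1254]
0.095 18 x 0.5840120747407216 0.6239037584677647 y med 0.015586427684786186 0.0024116449395341633 0.024187565784066223
0.115 34 x 0.587045913039814 0.6185165485401223 y med 0.019942314649367354 0.007360994972842705 0.023982156010900146
0.126 29 x 0.5950339887747869 0.6077045967775927 y med 0.02206259636952268 0.018392318555688236 0.02619083793960364
0.145 21 x 0.5978507304993681 0.6078483841210885 y med 0.012458392763571302 0.0040321482551927135 0.025161022311196657
edge at .603 0.016391958459927067 [ 0.0558 -0.0173] 188 0.006769294628892835
tube x at .013 0.6072482211711115 [-0.0765  0.6082] 338
[0.6026 0.0169 0.1469]
```

```bash
python3 - <<'E'
from h import *
np.set_printoptions(precision=4,suppress=True)
for cam,(a,b,c,e) in (('top',(270,330,135,210)),('side',(255,335,205,255))):
    d=np.load(cam+'0.npy');im=cv2.imread(f'pics/{cam}0.png').astype(float).mean(2)
    P,ok=cloud(cam,d,a,b,c,e);B=im[c:e,a:b][ok];Q=P[ok]
    # base plate extents too
    yy=Q[:,1]-.067*(Q[:,0]-.605)
    sel=(abs(Q[:,0]-.605)<.045)
    print(cam)
    for lo in np.arange(-.045,.07,.003):
        m=sel&(yy>=lo)&(yy<lo+.003)
        if m.sum()>2: print(round((lo+.0015)*1000,1),m.sum(),round(np.median(Q[m,2])*1000,1),round(np.median(B[m])))
E
```

```text
top
-43.5 39 -0.1 62
-40.5 39 -0.0 62
-37.5 38 -0.6 62
-34.5 42 0.1 62
-31.5 37 -0.1 41
-28.5 39 8.4 57
-25.5 40 11.5 158
-22.5 40 11.8 166
-19.5 42 12.0 164
-16.5 40 12.9 165
-13.5 40 12.0 167
-10.5 41 12.7 148
-7.5 38 19.8 96
-4.5 40 27.0 71
-1.5 41 35.3 108
1.5 44 33.7 162
4.5 41 34.0 124
7.5 43 39.9 191
10.5 41 39.5 211
13.5 43 39.6 207
16.5 42 39.9 211
19.5 42 32.9 154
22.5 43 34.5 136
25.5 39 32.3 127
28.5 38 25.0 106
31.5 40 17.1 104
34.5 38 11.5 150
37.5 43 11.8 166
40.5 41 11.5 166
43.5 40 12.5 166
46.5 39 12.1 167
49.5 38 11.3 174
52.5 36 0.7 128
55.5 40 -0.0 54
58.5 43 -0.3 61
61.5 41 0.5 62
64.5 39 -0.2 63
67.5 39 0.1 62
70.5 40 -0.6 62
side
-43.5 18 -0.7 130
-40.5 4 1.1 138
-1.5 5 32.2 173
1.5 5 34.7 174
4.5 3 35.7 190
7.5 19 37.4 213
10.5 19 38.4 216
13.5 25 39.0 217
16.5 34 38.3 210
19.5 81 35.7 141
22.5 30 34.0 118
25.5 40 31.9 142
28.5 106 28.2 145
31.5 111 21.2 146
34.5 93 14.6 147
37.5 34 11.4 163
40.5 26 11.0 168
43.5 33 10.9 169
46.5 28 11.1 169
49.5 33 10.4 167
52.5 105 5.2 117
55.5 80 4.1 108
58.5 29 -1.3 63
61.5 33 -1.1 63
64.5 31 -1.4 63
67.5 30 -1.4 63
70.5 34 -1.4 63
```

Call:
jog_arm --targets '[[0.005, [0.003, 0, -0.02], 0], [0.005, [0, 0, -0.015], 0], [0.005, [0, 0, 0], 0]]'

```text
clock: 23.12
position: [0.6043, 0.0176, 0.11]
ee_rot: [-0.517, 0.518, -0.483, 0.481]
contact_force: [0.2, 0.6, 0.3]
width: 0.0114
```

```bash
python3 st.py s12 250 340 170 237; cat > sd.py <<'E'
from h import *
np.set_printoptions(precision=4,suppress=True)
i,d=get_image('side');g=i.astype(int)
P,ok=cloud('side',d,250,340,170,237);G=g[170:237,250:340]
m=(G[...,0]>130)&(G[...,2]<70)&(G[...,1]>50)&(G[...,1]<190)&ok&(P[...,2]>.04)&(P[...,1]>-.05)
k=P[m];print(len(k),k.min(0),k.max(0),np.median(k,0))
zt=k[:,2].max()
t=k[(k[:,2]<zt-.006)&(k[:,2]>zt-.024)&(abs(k[:,0]-np.median(k[:,0]))<.005)];print('tab front y',np.median(t[:,1]),len(t),'x',t[:,0].mean())
t=k[(k[:,2]>zt-.004)];print('top y',t[:,1].min(),t[:,1].max(),np.median(t[:,1]),'x',t[:,0].mean())
Q=P[ok&~m];t=Q[(Q[:,2]>.053)&(Q[:,2]<.066)&(abs(Q[:,0]-.604)<.02)&(Q[:,1]>.025)];f=np.polyfit(t[:,1],t[:,0],1);print('tube x at .013',np.polyval(f,.013),f,len(t), 'slope',np.polyfit(t[:,1],t[:,2],1))
E
python3 sd.py
```

```text
{'clock': 23.175, 'position': [0.605, 0.0177, 0.1109], 'contact_force': [-0.6956, -0.9668, -0.5827], 'moment': [-0.0595, 0.0208, -0.0167], 'width': 0.011}
97 [0.5863 0.0034 0.0694] [0.625  0.0282 0.1156] [0.6046 0.0215 0.0891]
tab front y 0.022408346263930012 22 x 0.6042787784849118
top y 0.007787539915341202 0.023224078288077044 0.015438249732700582 x 0.6055780040010295
tube x at .013 0.6068973517376652 [-0.0663  0.6078] 168 slope [-0.0103  0.0587]
```

View pics/s12.png

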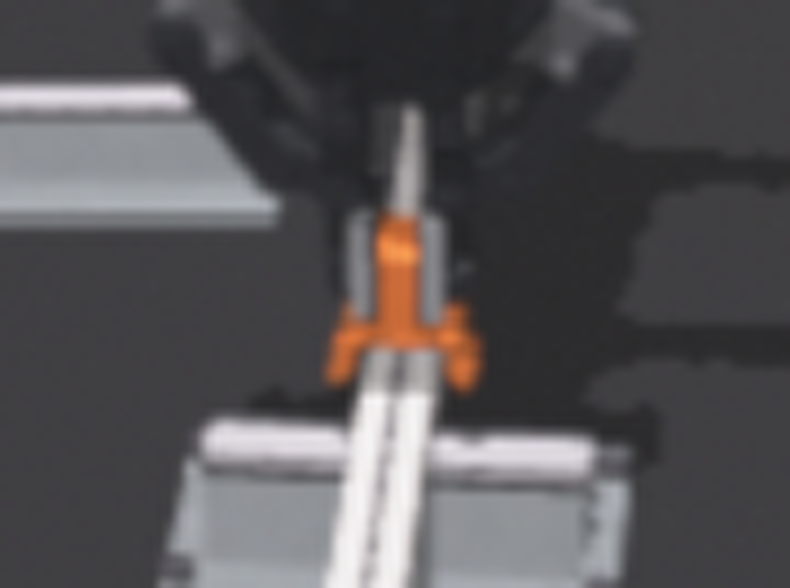

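Call:
jog_arm --targets '[[0.005, [0.001, -0.001, -0.006], 0], [0.005, [0, 0, -0.006], 0], [0.005, [0, 0, -0.004], 0], [0.005, [0, 0, -0.003], 0], [0.005, [0, 0, 0], 0]]'

```text
clock: 23.85
position: [0.6063, 0.0169, 0.092]
ee_rot: [-0.517, 0.518, -0.482, 0.482]
contact_force: [0.5, -0.2, -0.8]
width: 0.0109
```

```bash
python3 st.py s13 250 340 170 237;python3 sd.py
```

```text
{'clock': 23.9, 'position': [0.6065, 0.0169, 0.0922], 'contact_force': [0.4954, 1.0601, 0.9017], 'moment': [0.0102, 0.0202, 0.0257], 'width': 0.0118}
103 [0.5874 0.0021 0.0515] [0.627  0.029  0.1113] [0.606  0.0208 0.0725]
tab front y 0.019848767186850913 20 x 0.6073612289113589
top y 0.02727625599009742 0.02834202565499211 0.027809140822544764 x 0.5998143972752181
tube x at .013 0.6068625056102541 [-0.066   0.6077] 164 slope [-0.0086  0.0589]
```

View pics/s13.png

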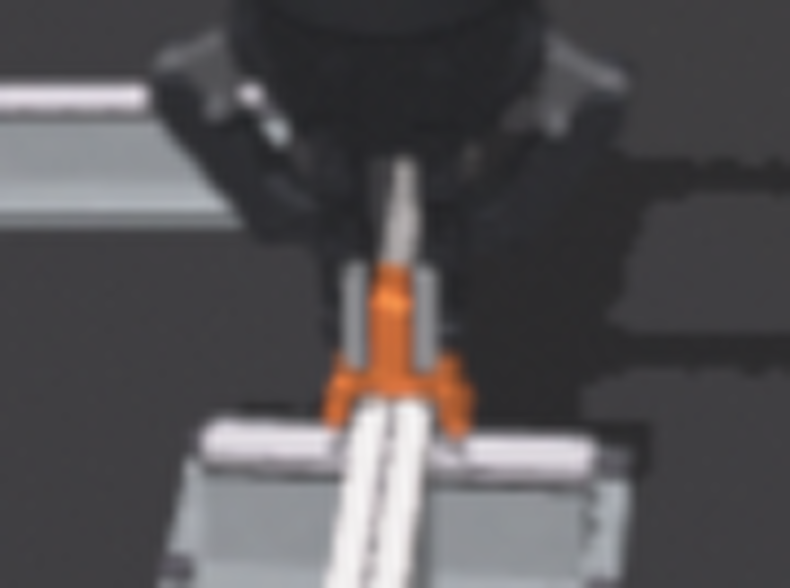

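Call:
jog_arm --targets '[[0.005, [0, 0.0005, -0.002], 0], [0.005, [0, 0, -0.0015], 0], [0.005, [0, 0, 0], 0]]' --force 20

```text
clock: 24.32
position: [0.6063, 0.0174, 0.0886]
ee_rot: [-0.517, 0.517, -0.482, 0.482]
contact_force: [-0.9, -0.4, 0.3]
width: 0.0111
```

```bash
python3 st.py s14 250 340 170 237;python3 sd.py
```

```text
{'clock': 24.375, 'position': [0.6064, 0.0174, 0.0888], 'contact_force': [-0.1733, -0.4295, -0.0522], 'moment': [0.0285, -0.009, 0.0111], 'width': 0.0112}
92 [0.588  0.003  0.0468] [0.6274 0.0297 0.1037] [0.6057 0.021  0.0712]
tab front y 0.02049917203764079 20 x 0.6069309027495681
top y 0.02624717356941697 0.02624717356941697 0.02624717356941697 x 0.6001540536552341
tube x at .013 0.6072814225019085 [-0.0717  0.6082] 165 slope [-0.0193  0.0594]
```

View pics/s14.png

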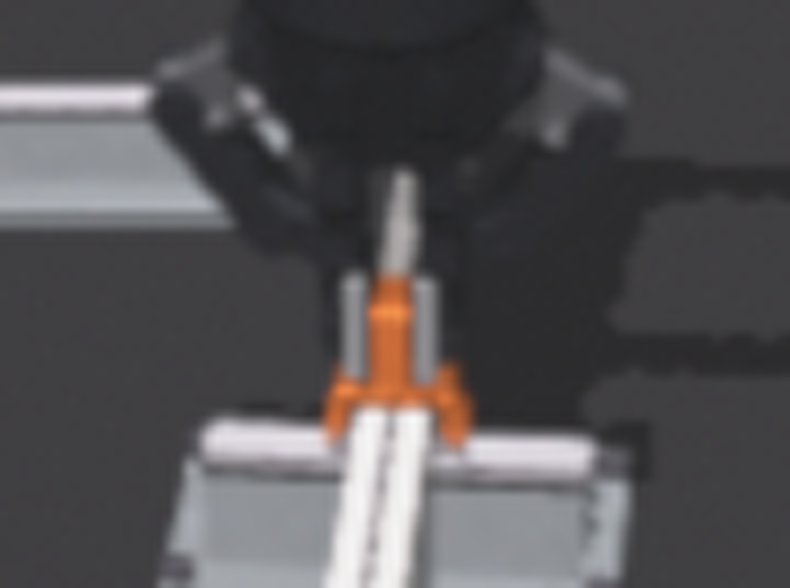

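Call:
jog_arm --targets '[[0.014, [0, 0, 0], 0], [0.018, [0, 0, 0], 0], [0.024, [0, 0, 0], 0], [0.028, [0, 0, 0.002], 0], [0.03, [0, 0, 0.01], 0], [0.03, [0, 0, 0.03], 0], [0.03, [0, 0, 0.04], 0], [0.03, [0, 0, 0.03], 0], [0.03, [0, 0, 0], 0]]'

```text
clock: 25.55
position: [0.6083, 0.0173, 0.2045]
ee_rot: [0.519, -0.516, 0.48, -0.484]
contact_force: [1.1, 0.1, -0.4]
width: 0.0299
```

```bash
python3 st.py s15 250 340 170 237;python3 sd.py
```

```text
{'clock': 25.6, 'position': [0.6071, 0.0173, 0.2024], 'contact_force': [0.3557, -0.5394, -1.3218], 'moment': [-0.0146, 0.0328, 0.0402], 'width': 0.0298}
79 [0.588  0.0021 0.0472] [0.6273 0.0257 0.0901] [0.6059 0.0211 0.0672]
tab front y 0.02157255239308864 25 x 0.6053996660922683
top y 0.0059343508250006005 0.022920234635830705 0.02092486859208409 x 0.6086941046748366
tube x at .013 0.6071147684515271 [-0.0707  0.608 ] 164 slope [-0.0019  0.0581]
```

View pics/s15.png

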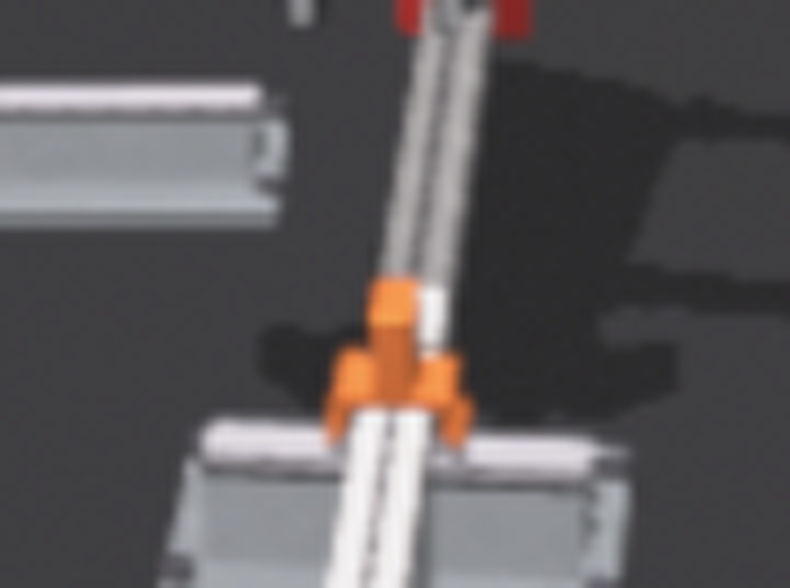

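Call:
jog_arm --targets '[[0.03, [-0.03, 0.01, 0.02], 0], [0.03, [-0.05, 0.01, 0.01], 0], [0.03, [-0.05, 0.01, 0], 0], [0.03, [-0.05, 0.01, 0], 0], [0.03, [-0.05, 0.01, 0], 0], [0.03, [0, 0, 0], 0], [0.03, [0, 0, 0], 0], [0.03, [0, 0, 0], 0]]'

```text
clock: 26.65
position: [0.3777, 0.0672, 0.2306]
ee_rot: [-0.517, 0.517, -0.482, 0.482]
contact_force: [-0.2, -1.0, -0.2]
width: 0.0301
```

```bash
python3 - <<'E'
from h import *
np.set_printoptions(precision=4,suppress=True)
for n in range(2):
    i,d=get_image('top');g=i.astype(int)
    P,ok=cloud('top',d,220,430,120,210);G=g[120:210,220:430]
    m=(G[...,0]>120)&(G[...,2]<90)&(G[...,1]>50)&(G[...,1]<190)&(G[...,0]-G[...,1]>40)&ok&(P[...,2]>.045)&(abs(P[...,1]-.012)<.03)&(abs(P[...,0]-.604)<.04)
    k=P[m];print('saddle',len(k),k.min(0),k.max(0),np.median(k,0))
    for lo,hi in((.055,.075),(.08,.1)):
        t=k[(k[:,2]>lo)&(k[:,2]<hi)];print(lo,len(t),t.mean(0),np.percentile(t[:,1],[3,97]),np.percentile(t[:,0],[3,97]))
    Q=P[ok&~m];t=Q[(Q[:,1]<.09)&(Q[:,1]>-.19)&(Q[:,2]>.048)&(Q[:,2]<.07)&(Q[:,0]<.64)&(Q[:,0]>.57)];f=np.polyfit(t[:,1],t[:,2],1);print('boom slope',f,np.polyfit(t[:,1],t[:,0],1))
    t=Q[(Q[:,2]>.036)&(Q[:,2]<.045)&(abs(Q[:,0]-.604)>.02)&(abs(Q[:,0]-.604)<.05)&(abs(Q[:,1]-.012)<.012)];print('edge',t.mean(0),np.percentile(t[:,1]-.067*(t[:,0]-.605),[3,97]))
cv2.imwrite('pics/t16.png',cv2.resize(i[120:210,220:420,::-1],None,fx=4,fy=4,interpolation=cv2.INTER_CUBIC))
E
python3 sd.py; python3 st.py s16 230 430 130 330
```

```text
saddle 72 [0.5853 0.0002 0.0455] [0.6209 0.02   0.0957] [0.5996 0.0097 0.066 ]
0.055 36 [0.6033 0.01   0.0642] [0.0023 0.0194] [0.5883 0.6202]
0.08 23 [0.6051 0.0104 0.0915] [0.0021 0.019 ] [0.5996 0.6093]
boom slope [-0.0097  0.0594] [-0.0741  0.604 ]
edge [0.6019 0.012  0.04  ] [0.0036 0.0232]
saddle 74 [0.5858 0.0002 0.0472] [0.621  0.02   0.0952] [0.5992 0.0098 0.0652]
0.055 39 [0.6034 0.0108 0.0643] [0.0023 0.0195] [0.5886 0.6206]
0.08 23 [0.605  0.0104 0.0917] [0.0021 0.019 ] [0.599  0.6103]
boom slope [-0.0103  0.0594] [-0.0731  0.6041]
edge [0.6019 0.0116 0.0399] [0.0008 0.0228]
79 [ 0.5881 -0.002   0.0457] [0.6277 0.0246 0.09  ] [0.606  0.021  0.0655]
tab front y 0.02239608350504918 24 x 0.6055621676364262
top y 0.005671542780239958 0.024074818700955514 0.02135290931162659 x 0.6085567939622318
tube x at .013 0.6066330309759081 [-0.0616  0.6074] 166 slope [-0.0123  0.0588]
{'clock': 26.85, 'position': [0.3772, 0.0672, 0.2305], 'contact_force': [-0.0148, 0.6726, -0.5862], 'moment': [-0.0044, 0.0445, 0.0205], 'width': 0.0296}
```

View pics/t16.png

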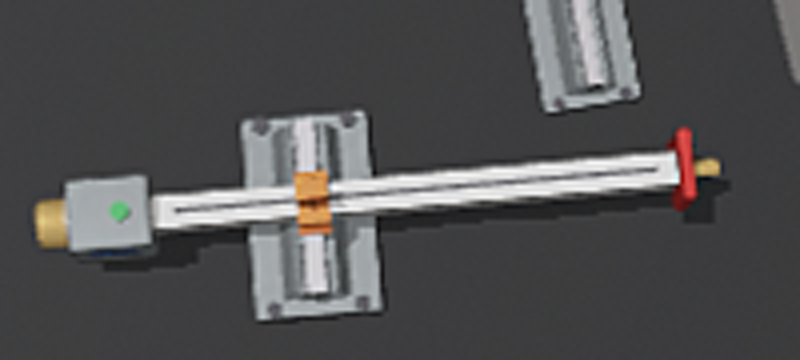

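View pics/s16.png

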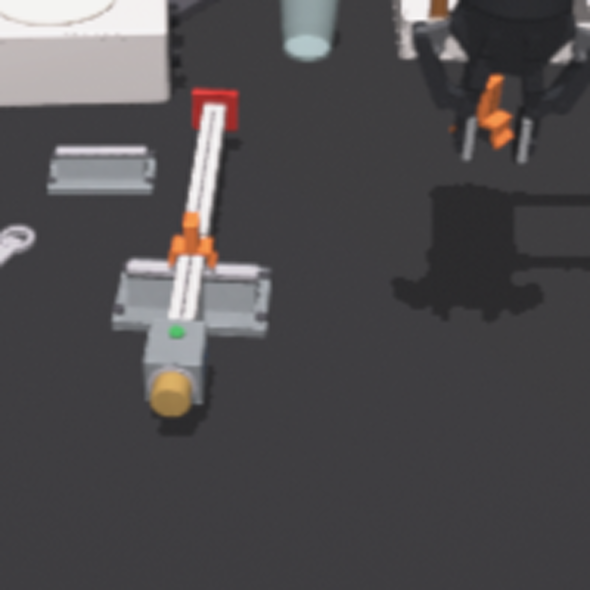

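Top view: the saddle at crop pixel (314,203) sits over the edge strip, and the tail plate's shadow is offset, so the tail is clear of the bench. The saddle's centre is within about 1.5 mm of the edge, and the slope is steady at -0.01. Handing in.

```bash
python3 -c "
from h import *
print(sign_off())"
```

```text
the job is handed in; nothing more can be done
None
```

The boom is balanced on the large fulcrum's edge with the small orange saddle seated over it. I handed the job in at about 27 s of the 72 s allowed.

**What I did**
- I laid the boom across the edge with its tail on the bench and let go, at a slope of about 0.10 rad.
- I slid it a few millimetres at a time by pushing on the head's inner face and backing off to let it tip. It tipped with the edge at about boom x = +67 mm. It was leaning 0.02 rad toward the tail, so I nudged it on to about +60 mm to centre it.
- I turned the small saddle through about a quarter turn, seated it on the tube above the edge and moved the arm clear.

**Last checks, with the arm clear**
- **Balance:** the slope held at about -0.01 rad, within the rubber's give, and the tail was off the bench.
- **Saddle position:** the saddle's centre was within about 1.5 mm of the edge's middle. The top camera put it at y = 0.0105 and the side camera at 0.012, with the edge at 0.012.
- **Saddle height:** the tab top was at about 91 mm, so the saddle is fully seated.
- **Stopper, fitting and beaker:** I planned the moves clear of all three, and they looked unmoved in the pictures where they showed. I didn't measure their positions again at the end.

**What disagreed:** the moment reading while I carried the boom suggested a balance point near +68 mm, while the tipping put it near +60 mm. I went by the tipping.

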